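# Load the shuttle tray of the tool check-in reader and slide it home

## Robot

A 6-joint arm with a two-finger parallel gripper is mounted at the origin on a cart in front of the work surface, level with it; the furniture and walls round the work are solid. World frame = base frame: x ahead of the robot, y to its left, z up, the work surface at z = 0. Lengths are in mm, angles in rad, forces in N, time in s.
With the tool pointing down it reaches from about 350 to 875 mm from the base axis. Payload 4.2 kg.
Tool frame: the origin (TCP) lies on the mounting face of the last link; the fingertips stand 173 mm ahead of it and the grasp point (between the pads) lies 155 mm ahead of it; z points along the fingers, y is the line along which they close (so a half turn about z gives the same grasp; the last joint's range is limited). The gripper opens to 85 mm and grips with 20 to 120 N. Pads are 22 mm wide; open, the fingers measure 114 mm over their backs; the gripper's body (76 mm by 85 mm) begins 54 mm behind the grasp point. The pads swing forward as they close: fully open they stand 13 mm farther back than shut.
Start: joints at [1.419, 0.385, 0.008, 0, -1.194, -0.259], TCP at [249.556, 572.994, 404.712] pointing down, gripper open.
Joint ranges: [-3.14, 3.14], [-1.21, 2.06], [-1.07, 1.41], [-3.16, 2.05], [-2.99, -0.16], [-3.1, 3.1]. Speed limits (rad/s): [2.79, 2.79, 3.14, 3.14, 3.14, 3.14].

## Interface

Orientations are given as a unit quaternion [x, y, z, w].
In Python, from bench import arm gives the robot as it stands. The module is installed in compiled form; this text tells all that it offers.
- The arm moves only by the tool move_arm, never from a script. Its arguments are lists of equal length, an entry for each row: "fingers": the finger opening in mm, from 0 to 85.4; "travel": the shift along the tool's x, y, z in mm, a list of three; "dr": the turn, a rotation vector about the tool's x, y, z in rad, a list of three. A call has 1 to 10 rows; each row is the pose to reach, as a shift and turn from the pose commanded when the call began, along the tool's axes at that moment; what a row does not reach only later rows make up. A row lasts 1/10 s, in which the tool goes at most 50 mm and 8.59 degrees, less where a joint would pass 70% of its speed; a pose out of reach is approached as far as the arm can. A call with a gripper value outside its range is refused whole. The fingers move at their own pace and stop on an object; the grip force is fixed at half the most. Time passes only in rows, so rows that repeat a pose let the fingers close. It gives the time, the measured TCP pose, the force, the opening and the grip force at its end, in the units of the state.
- arm.read_state(): the state, without advancing time (a new reading comes with each control period).
- arm.get_image(name): name is "scene" or "top" or "wrist"; returns the picture (480x640x3 uint8, red, green, blue); there is no depth.
- arm.camera_model(name): a dict with "intrinsics" (3x3 intrinsics, pixels), "pose" (4x4, takes a point from camera to world coordinates). Camera axes: x right, y up, looking along -z (the intrinsics and any distortion apply to the point x, -y, -z); pixel columns grow to the right and rows downward; lengths in mm; the calibration is good to about 2 mm. A picture is of the moment at which its call begins: read the wrist's pose just before it. camera_model takes no time and is no camera call; for the wrist camera it gives the pose at the moment of the call.
- arm.job_done(): hands the job in; it is judged then, once.
The state is a dict: "clock": time; "joints": joint angles; "joint_vel": joint speeds; "joint_efforts": joint torques, N m; "position": TCP position; "ee_rot": TCP orientation; "contact_force": force on the tool from outside, world axes, zero at the start; "wrist_torque": the same for the moment, N m; "gripper_width": finger opening in mm; "grasp_force": force on a finger pad.
Only numpy, scipy, OpenCV 4.12 (cv2) and the standard library are available. Lean on these libraries where they do the work, as an engineer would, in place of code of your own. Each camera call takes 0.05 s, during which the arm holds its last target. There are 200 camera calls.

## Task

Check the stapler and the hand stamp that stand on either side of the white tool reader, nearest you, in at it: by its upright handle, pull the shuttle tray out of the tunnel to its front stop, lay the stapler flat on its base in the long pocket and stand the stamp upright in the short pocket. Then slide the loaded tray back into the tunnel until it is fully home against its stop, and let go. Leave the brown tape roll, the glue tube and the masking tape where they are.

Things in the scene. Friction and masses are not known exactly. Their poses are not given: they have to be found in the camera images.
- station: White tool reader, fixed: grey base 375 x 250 x 12 mm with two rails; over its far part a tunnel 160 mm long, 254 mm wide, top at 157 mm, opening 238 wide and 145 mm high, mouth facing the robot. Origin: at the base's underside on its centre line, 8 mm in front of the mouth and 202 mm behind the front edge; x along the rails into the tunnel, y left, z up.
- tray (a joint): Slide of the aluminium tray, m: 0 = fully home against the stop in the tunnel (25 mm of its front still show), 0.18 = pulled out to the front stop (along the station's -x). Starts partly in the tunnel; friction about 3 N, stays where left. Tray 175 mm (x) by 215 mm (y), walls 4 mm thick with top at height 64 mm, pocket floors at 40 mm.
- handle_top (a point): Centre of the top of the tray's handle, height 120 mm: an upright black round post of 22 mm diameter, gripping length about 65 mm below this point, standing 60 mm in front of the tray's front wall. Moves with the tray; x, y, z axes as the station's.
- long_pocket (a point): Centre of the floor of the tray's long open-topped pocket (left half of the tray): 167 mm along x, 97 mm along y, walls 24 mm high. Axes as the station's; moves with the tray.
- short_pocket (a point): Centre of the floor of the tray's short open-topped pocket (right half, at the front next to the handle): 100 mm along x, 106 mm along y, walls 24 mm high; behind it is a closed grey deck. Axes as the station's; moves with the tray.
- stapler: The stapler near the robot, left or right in front of the reader (another one far back on the table is not meant): desk stapler with blue head and black base, 30 mm (x) by 135 mm (y) by 47 mm high, standing on its base, all stiff. Origin: centre of its underside; y along its length, z up. Upper body (24 to 46 mm up) is 22 mm wide, base 30 mm wide.
- stamp: The hand stamp near the robot, on the other side (another one far back on the table is not meant): hand stamp standing on its die, 77 mm high: block 32 mm (x) by 48 mm (y) by 17 mm, above it a neck 24 mm thick and a round reddish knob 31 mm in diameter from 30 to 77 mm up. Origin: centre of its underside; z up.
- brown_tape: Bystander: roll of brown packing tape lying flat, 104 x 111 x 48 mm, origin at the centre of its underside. Not to be moved.
- glue: Bystander: blue glue tube lying flat, 38 x 136 x 26 mm (136 along its y), origin at the centre of its underside. Not to be moved.
- masking: Bystander: narrow ring of pale masking tape lying flat, 96 mm across and 25 mm high, left of the reader, origin at the centre of its underside. Not to be moved.

How it is judged:
By the outcome, as a careful person would: the job done as asked, in the order asked, and still so for the second after the job is handed in, with the robot touching nothing.
It also fails if it takes over 72 s, if anything falls off the work surface, if the arm or the gripper's body presses on something with over 40 N, if the wrist force passes 120 N, or if a joint passes its speed limit or range.

## Working session

There is one attempt and no reset: what is moved stays moved. The work goes in short steps, Python scripts to look and compute and a tool call to move; the robot and the scene stay as the last step left them, time stands still between calls to the robot, and variables do not carry over. Pictures are saved under pics/ and viewed, at most 10 in all, crops included, and the job is handed in when it is done.

Besides the shell and the picture viewer there is one more tool, called after "Emit:" in YAML: its name, and indented under it one key for each argument. move_arm: Moves the arm, as the interface text tells. Its arguments: {"type":"object","properties":{"fingers":{"type":"array","items":{"type":"number"}},"travel":{"type":"array","items":{"type":"array","items":{"type":"number"}}},"dr":{"type":"array","items":{"type":"array","items":{"type":"number"}}}},"required":["fingers","travel","dr"]}

```bash
mkdir -p pics; ls; cat > h.py <<'E'
from bench import arm
import cv2, numpy as np
def save(n,f):
    im=arm.get_image(n); cv2.imwrite('pics/'+f,im[:,:,::-1]); return im
def ray(n,uv,z,m=None):
    m=m or arm.camera_model(n); K=np.array(m['intrinsics'],float); T=np.array(m['pose'],float)
    d=np.linalg.inv(K)@[uv[0],uv[1],1]; d=T[:3,:3]@[d[0],-d[1],-d[2]]; o=T[:3,3]
    return o+d*(z-o[2])/d[2]
def proj(n,p,m=None):
    m=m or arm.camera_model(n); K=np.array(m['intrinsics'],float); T=np.array(m['pose'],float)
    c=T[:3,:3].T@(np.array(p,float)-T[:3,3]); q=K@[c[0],-c[1],-c[2]]; return q[:2]/q[2]
E
python3 - <<'E'
from h import *
save('top','t0.png');save('scene','s0.png')
for n in('top','scene','wrist'):
    m=arm.camera_model(n); print(n,{k:np.round(v,3).tolist() if k in('intrinsics','pose') else v for k,v in m.items()})
s=arm.read_state();print(s['position'],s['ee_rot'],s['clock'])
E
```

```text
pics
top {'intrinsics': [[480.946, 0.0, 317.424], [0.0, 480.946, 234.931], [0.0, 0.0, 1.0]], 'pose': [[-0.012, 0.999, -0.052, 527.719], [-1.0, -0.011, 0.013, 25.455], [0.013, 0.052, 0.999, 1293.011], [0.0, 0.0, 0.0, 1.0]]}
scene {'intrinsics': [[483.436, 0.0, 322.873], [0.0, 483.436, 241.803], [0.0, 0.0, 1.0]], 'pose': [[0.799, 0.457, -0.39, 142.972], [-0.601, 0.617, -0.508, -597.624], [0.009, 0.64, 0.768, 1031.773], [0.0, 0.0, 0.0, 1.0]]}
wrist {'intrinsics': [[425.512, 0.0, 317.809], [0.0, 425.512, 235.523], [0.0, 0.0, 1.0]], 'pose': [[-0.399, 0.867, 0.298, 326.651], [-0.917, -0.378, -0.13, 539.532], [0.0, -0.325, 0.946, 372.499], [0.0, 0.0, 0.0, 1.0]]}
[249.48729984 572.84437459 403.73055257] [ 9.78963349e-01 -2.04033791e-01 -1.38312278e-04  9.76557911e-04] 0.1
```

View pics/t0.png

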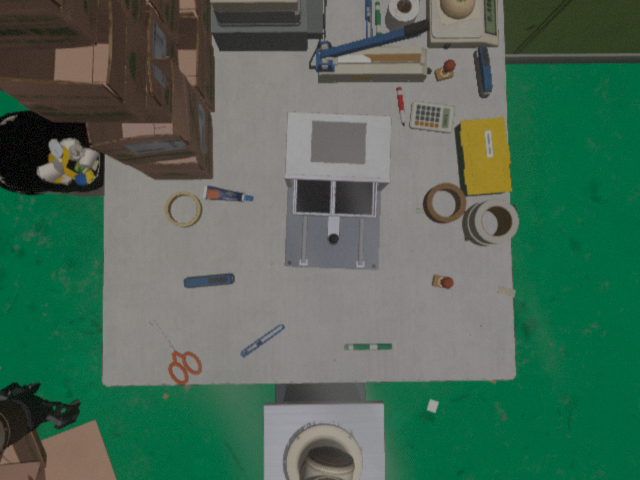

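View pics/s0.png

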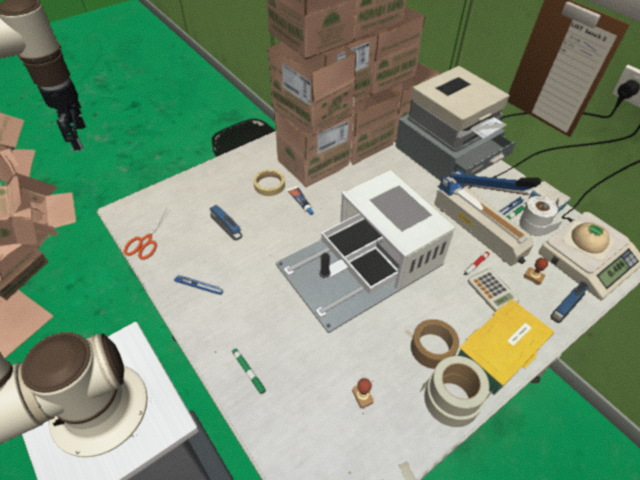

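The top view shows the reader at about (337,190), the stapler at (209,281), the stamp at (443,282) and the tray handle at (333,238). The scene view agrees. I'll enlarge the top view to measure.

```bash
python3 - <<'E'
import cv2
im=cv2.imread('pics/t0.png')
a=cv2.resize(im[170:300,180:260],None,fx=4,fy=4,interpolation=2)
b=cv2.resize(im[170:300,280:390],None,fx=4,fy=4,interpolation=2)
import numpy as np
c=cv2.resize(im[265:300,425:460],None,fx=8,fy=8,interpolation=2)[:, :280]
# a 320x520 ; b 440x520 
cv2.imwrite('pics/t0b.png',np.hstack([a,b]))
s=cv2.imread('pics/s0.png')
d=cv2.resize(s[370:412,345:385],(400,420),interpolation=2)
c=cv2.resize(im[262:304,423:463],(400,420),interpolation=2)
cv2.imwrite('pics/t0c.png',np.hstack([c,d]))
E
```

```text
(no output)
```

View pics/t0b.png

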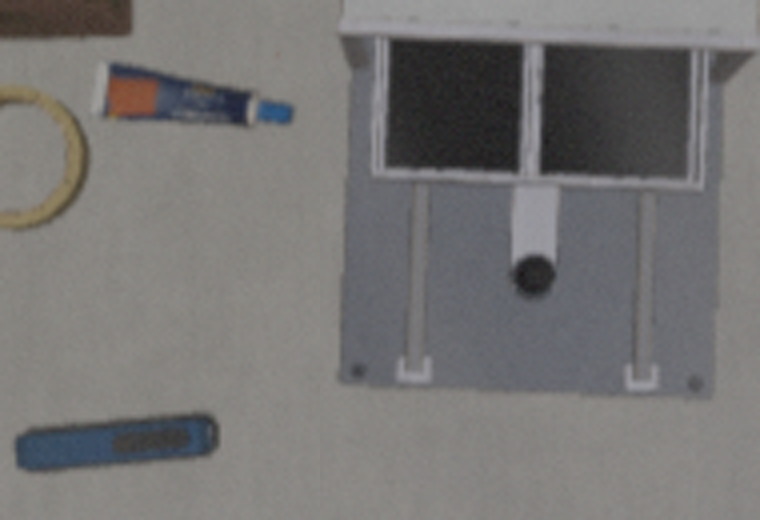

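View pics/t0c.png

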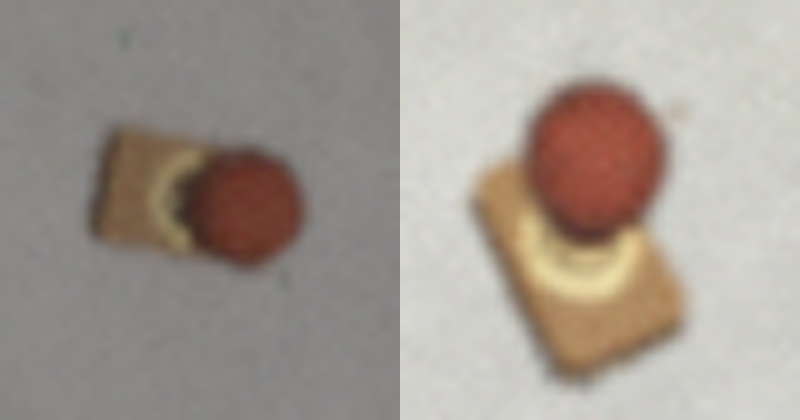

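The crops show:
- Station front corners at (284.5,265.5) and (378.5,269.5).
- Tray front wall corners at (292.8,214.5) and (375.5,217.2).
- Post top at (334,237.5).
- Stapler ends at (184,282.5) and (234.3,278).
- Stamp knob at (447.8,282.8) in the top view and (364.7,385.8) in the scene view.

```bash
python3 - <<'E'
from h import *
np.set_printoptions(precision=1,suppress=True)
R=lambda u,v,z,n='top':ray(n,(u,v),z)
for nm,a in dict(baseL=(284.5,265.5,12),baseR=(378.5,269.5,12),trayL=(292.8,214.5,64),trayR=(375.5,217.2,64),tunL=(286.5,180.2,157),tunR=(389.5,182.5,157),tunBL=(288,112,157),tunBR=(391.5,117,157),post=(334,237.3,120),stA=(184,282.5,40),stB=(234.3,278,40),knob=(447.8,282.8,53.5),blA=(432.8,285.8,17),blB=(434.8,274.8,17)).items():
    print(nm,R(*a))
print('knob sc',R(364.7,385.8,53.5,'scene'))
def sc(x,y): return (345+(x-400)/10,370+y/10)
for q in [(475,195),(570,378),(685,310)]: print('bl sc',R(*sc(*q),14,'scene'))
# stapler mask both views: blue pixels
im=cv2.imread('pics/t0.png'); 
for n,f,(x0,y0,x1,y1) in(('top','t0',(178,265,242,298)),('scene','s0',(205,200,248,242))):
    im=cv2.imread(f'pics/{f}.png')[y0:y1,x0:x1].astype(float)
    bg=np.median(im.reshape(-1,3),0); m=(im.sum(2)<bg.sum()-110).astype(np.uint8)
    k,l,s,c=cv2.connectedComponentsWithStats(m); i=1+s[1:,4].argmax()
    p=np.argwhere(l==i)[:,::-1].astype(np.float32); r=cv2.minAreaRect(p)
    b=cv2.boxPoints(r)+[x0,y0]; print(n,s[i],b.tolist())
    print(np.array([ray(n,q,25) for q in b]))
E
```

```text
baseL [513.6  96.9  12. ]
baseR [ 499.9 -153.    12. ]
trayL [644.4  71.6  64. ]
trayR [ 635.1 -140.5   64. ]
tunL [717.5  82.4 157. ]
tunR [ 709.6 -162.9  157. ]
tunBL [882.   77.3 157. ]
tunBR [ 867.8 -170.8  157. ]
post [582.1 -30.5 120. ]
stA [473.2 355.5  40. ]
stB [483.2 225.6  40. ]
knob [ 464.4 -325.4   53.5]
blA [ 455.1 -295.6   17. ]
blB [ 484.1 -301.7   17. ]
knob sc [ 473.  -319.7   53.5]
bl sc [ 459.5 -299.    14. ]
bl sc [ 450.1 -342.5   14. ]
bl sc [ 479.5 -346.    14. ]
top [  6   8  51  15 543] [[183.1723198890686, 277.17134284973145], [233.6660270690918, 272.43756341934204], [234.6824836730957, 283.27977180480957], [184.18877792358398, 288.01355171203613]]
[[486.5 361.6  25. ]
 [497.2 229.6  25. ]
 [468.8 227.   25. ]
 [458.2 358.9  25. ]]
scene [  5   5  33  36 562] [[205.00000095367432, 212.00000095367432], [215.00000095367432, 202.00000095367432], [246.0, 233.0], [236.0, 243.0]]
[[450.8 356.7  25. ]
 [493.  375.   25. ]
 [503.5 219.2  25. ]
 [463.3 204.6  25. ]]
```

```bash
cat >> h.py <<'E'
from scipy.spatial.transform import Rotation as Ro
def go(p,yaw,off=155):
    """grasp point p (world), tool-x yaw, tool straight down -> travel, dr"""
    s=arm.read_state(); R0=Ro.from_quat(s['ee_rot'])
    Rt=Ro.from_euler('z',yaw)*Ro.from_euler('x',np.pi)
    t=np.array(p,float)+[0,0,off]
    print('travel',np.round(R0.inv().apply(t-s['position']),1),'dr',np.round((R0.inv()*Rt).as_rotvec(),4),'t',round(s['clock'],2),'F',np.round(s['contact_force'],1),'w',round(s['gripper_width'],1),'g',np.round(s['grasp_force'],1),'pos',np.round(s['position'],1))
E
python3 -c "
from h import *
go((581.5,-31,175),-.045)"
```

```text
travel [545.6 420.8  74.6] dr [ 2.00e-03  2.00e-04 -3.66e-01] t 0.1 F [0.4 0.  0.2] w 85.4 g 0.0 pos [249.5 572.8 403.7]
```

Emit:
move_arm:
  fingers: [85,85,85,85,85,85,85,85,85,85]
  travel:
    - [545.6,420.8,74]
    - [545.6,420.8,74]
    - [545.6,420.8,74]
    - [545.6,420.8,74]
    - [545.6,420.8,74]
    - [545.6,420.8,74]
    - [545.6,420.8,74]
    - [545.6,420.8,74]
    - [545.6,420.8,74]
    - [545.6,420.8,74]
  dr:
    - [0,0,-0.366]
    - [0,0,-0.366]
    - [0,0,-0.366]
    - [0,0,-0.366]
    - [0,0,-0.366]
    - [0,0,-0.366]
    - [0,0,-0.366]
    - [0,0,-0.366]
    - [0,0,-0.366]
    - [0,0,-0.366]

```text
clock: 1.1
position: [489.6, 135.5, 351.0]
ee_rot: [1.0, -0.022, -0.0, -0.0]
contact_force: [1.8, 0.2, -1.1]
gripper_width: 84.9
grasp_force: 0.0
```

```bash
python3 -c "
from h import *
go((581.5,-31,175),-.045)"
```

```text
travel [ 99.2 162.2  21. ] dr [0.     0.0002 0.0005] t 1.1 F [ 1.8  0.2 -1.1] w 84.9 g 0.0 pos [489.6 135.5 351. ]
```

Emit:
move_arm:
  fingers: [85,85,85,85,85,85,85]
  travel:
    - [99,162,21]
    - [99,162,21]
    - [99,162,21]
    - [99,162,21]
    - [99,162,21]
    - [99,162,21]
    - [99,162,21]
  dr:
    - [0,0,0]
    - [0,0,0]
    - [0,0,0]
    - [0,0,0]
    - [0,0,0]
    - [0,0,0]
    - [0,0,0]

```text
clock: 1.8
position: [580.5, -28.4, 330.1]
ee_rot: [1.0, -0.022, -0.0, -0.0]
contact_force: [-0.2, 0.3, -0.2]
gripper_width: 85.2
grasp_force: 0.0
```

```bash
python3 -c "
from h import *
go((581.5,-31,92),-.045)
save('wrist','w1.png'); print(proj('wrist',(582,-30.5,120)))"
```

```text
travel [ 1.2  2.6 83.1] dr [-0.0001  0.0007  0.0007] t 1.8 F [-0.2  0.3 -0.2] w 85.2 g 0.0 pos [580.5 -28.4 330.1]
[324.44748895 278.42693443]
```

View pics/w1.png

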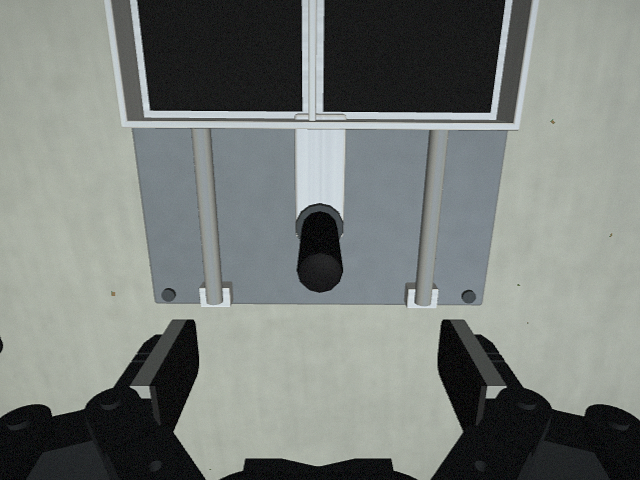

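The wrist view shows the post top at (320,272), centred between the fingers, so the post is at about (585,-28.5). Descending and closing.

Emit:
move_arm:
  fingers: [85,85,85,85,15,15,15,15,15,15]
  travel:
    - [4,0,40]
    - [4,0,83]
    - [4,0,83]
    - [4,0,83]
    - [4,0,83]
    - [4,0,83]
    - [4,0,83]
    - [4,0,83]
    - [4,0,83]
    - [4,0,83]
  dr:
    - [0,0,0]
    - [0,0,0]
    - [0,0,0]
    - [0,0,0]
    - [0,0,0]
    - [0,0,0]
    - [0,0,0]
    - [0,0,0]
    - [0,0,0]
    - [0,0,0]

```text
clock: 2.85
position: [585.0, -29.3, 248.4]
ee_rot: [1.0, -0.022, 0.001, 0.0]
contact_force: [-0.9, -1.0, 5.9]
gripper_width: 20.5
grasp_force: 58.4
```

Emit:
move_arm:
  fingers: [15,15,15,15,15,15,15,15,15,15]
  travel:
    - [-10,0,0]
    - [-25,0,0]
    - [-40,0,0]
    - [-55,0,0]
    - [-70,0,0]
    - [-85,0,0]
    - [-100,0,0]
    - [-110,0,0]
    - [-118,0,0]
    - [-122,0,0]
  dr:
    - [0,0,0]
    - [0,0,0]
    - [0,0,0]
    - [0,0,0]
    - [0,0,0]
    - [0,0,0]
    - [0,0,0]
    - [0,0,0]
    - [0,0,0]
    - [0,0,0]

```text
clock: 3.85
position: [463.5, -23.3, 248.4]
ee_rot: [1.0, -0.022, 0.002, -0.0]
contact_force: [4.0, -2.3, 5.9]
gripper_width: 20.5
grasp_force: 59.7
```

Emit:
move_arm:
  fingers: [15,15,15,15,15,15]
  travel:
    - [-2,0,0]
    - [-4,0,0]
    - [-6,0,0]
    - [-8,0,0]
    - [-10,0,0]
    - [-12,0,0]
  dr:
    - [0,0,0]
    - [0,0,0]
    - [0,0,0]
    - [0,0,0]
    - [0,0,0]
    - [0,0,0]

```text
clock: 4.45
position: [455.5, -22.8, 248.5]
ee_rot: [1.0, -0.021, 0.007, -0.001]
contact_force: [23.7, -14.3, -13.6]
gripper_width: 21.0
grasp_force: 59.1
```

Emit:
move_arm:
  fingers: [15,60,85,85,85,85,85,85]
  travel:
    - [4,0,0]
    - [4,0,0]
    - [4,0,0]
    - [4,0,0]
    - [4,0,-30]
    - [4,0,-70]
    - [4,0,-100]
    - [4,0,-100]
  dr:
    - [0,0,0]
    - [0,0,0]
    - [0,0,0]
    - [0,0,0]
    - [0,0,0]
    - [0,0,0]
    - [0,0,0]
    - [0,0,0]

```text
clock: 5.25
position: [455.6, -23.0, 351.2]
ee_rot: [1.0, -0.022, 0.004, -0.001]
contact_force: [-0.2, 0.4, 0.4]
gripper_width: 85.5
grasp_force: 0.0
```

```bash
python3 -c "
from h import *
go((477.7,292,150),-1.49)"
```

```text
travel [   7.9 -315.5   46.9] dr [-0.0076 -0.0051  1.446 ] t 5.25 F [-0.2  0.4  0.4] w 85.5 g 0.0 pos [455.6 -23.  351.2]
```

Emit:
move_arm:
  fingers: [85,85,85,85,85,85,85,85,85,85]
  travel:
    - [8,-315,30]
    - [8,-315,30]
    - [8,-315,30]
    - [8,-315,30]
    - [8,-315,30]
    - [8,-315,40]
    - [8,-315,47]
    - [8,-315,47]
    - [8,-315,47]
    - [8,-315,47]
  dr:
    - [-0.0076,-0.005,1.446]
    - [-0.0076,-0.005,1.446]
    - [-0.0076,-0.005,1.446]
    - [-0.0076,-0.005,1.446]
    - [-0.0076,-0.005,1.446]
    - [-0.0076,-0.005,1.446]
    - [-0.0076,-0.005,1.446]
    - [-0.0076,-0.005,1.446]
    - [-0.0076,-0.005,1.446]
    - [-0.0076,-0.005,1.446]

```text
clock: 6.25
position: [476.3, 291.3, 298.4]
ee_rot: [0.737, -0.676, -0.003, 0.005]
contact_force: [-0.8, 0.2, 0.2]
gripper_width: 84.9
grasp_force: 0.0
```

```bash
python3 -c "
from h import *
go((477.7,292,43),-1.49)
save('wrist','w2.png'); print(proj('wrist',(477.7,292,46)))"
```

```text
travel [ -0.9  -2.6 100.4] dr [ 0.0115 -0.0034  0.0055] t 6.25 F [-0.8  0.2  0.2] w 84.9 g 0.0 pos [476.3 291.3 298.4]
[310.82065005 250.25117201]
```

View pics/w2.png

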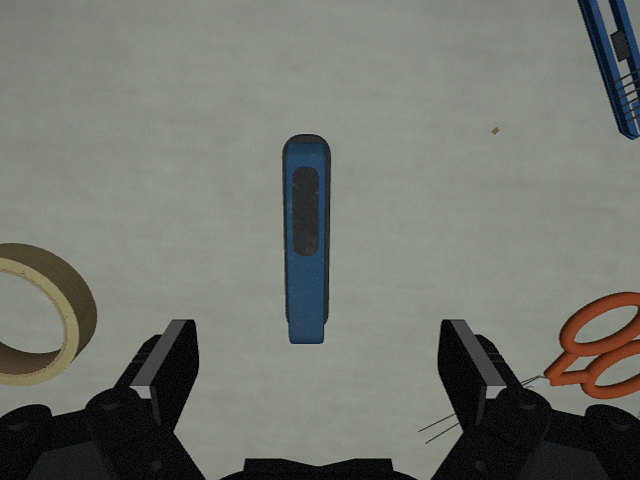

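The wrist view shows the stapler upright in the image, from rows 135 to 343 at column 306. It is about 5 px left of and 11 px above the prediction, so I take it at about (480.4,288).

```bash
python3 -c "
from h import *
go((480.4,288,44),-1.49)"
```

```text
travel [ 3.1 -4.9 99.6] dr [ 0.0112 -0.0031  0.0013] t 6.3 F [-0.3 -1.  -0.2] w 85.0 g 0.0 pos [476.4 291.1 298.6]
```

Emit:
move_arm:
  fingers: [85,85,85,85,70,50,10,10,10,10]
  travel:
    - [3,-5,40]
    - [3,-5,80]
    - [3,-5,99]
    - [3,-5,99]
    - [3,-5,99]
    - [3,-5,99]
    - [3,-5,99]
    - [3,-5,99]
    - [3,-5,99]
    - [3,-5,99]
  dr:
    - [0.011,-0.003,0]
    - [0.011,-0.003,0]
    - [0.011,-0.003,0]
    - [0.011,-0.003,0]
    - [0.011,-0.003,0]
    - [0.011,-0.003,0]
    - [0.011,-0.003,0]
    - [0.011,-0.003,0]
    - [0.011,-0.003,0]
    - [0.011,-0.003,0]

```text
clock: 7.3
position: [481.8, 288.7, 202.6]
ee_rot: [0.739, -0.674, 0.0, -0.003]
contact_force: [-1.9, 0.5, 6.7]
gripper_width: 20.2
grasp_force: 60.6
```

```bash
python3 -c "
from h import *
go((480.4,288,44),-1.49)"
```

```text
travel [0.6 1.5 3.5] dr [-0.0046  0.0031  0.0117] t 7.3 F [-1.9  0.5  6.7] w 20.2 g 60.6 pos [481.8 288.7 202.6]
```

Emit:
move_arm:
  fingers: [10,10,10]
  travel:
    - [0,0,-30]
    - [0,0,-70]
    - [0,0,-110]
  dr:
    - [0,0,0]
    - [0,0,0]
    - [0,0,0]

```text
clock: 7.6
position: [480.9, 287.8, 311.7]
ee_rot: [0.739, -0.674, 0.0, -0.0]
contact_force: [0.1, 0.5, -1.3]
gripper_width: 20.3
grasp_force: 59.7
```

```bash
python3 -c "
from h import *
go((604,24,155),-.048)"
```

```text
travel [274.  -98.4   1.6] dr [-9.0000e-04 -2.0000e-04 -1.4311e+00] t 7.6 F [ 0.1  0.5 -1.3] w 20.3 g 59.7 pos [480.9 287.8 311.7]
```

Emit:
move_arm:
  fingers: [10,10,10,10,10,10,10,10,10,10]
  travel:
    - [30,-10,0]
    - [60,-20,0]
    - [90,-30,0]
    - [120,-43,0]
    - [150,-54,0]
    - [180,-65,0]
    - [210,-75,0]
    - [240,-86,0]
    - [265,-95,0]
    - [274,-98,0]
  dr:
    - [0,0,-1.431]
    - [0,0,-1.431]
    - [0,0,-1.431]
    - [0,0,-1.431]
    - [0,0,-1.431]
    - [0,0,-1.431]
    - [0,0,-1.431]
    - [0,0,-1.431]
    - [0,0,-1.431]
    - [0,0,-1.431]

```text
clock: 8.6
position: [604.4, 22.1, 310.2]
ee_rot: [1.0, -0.023, 0.001, -0.001]
contact_force: [-0.0, 0.6, -1.4]
gripper_width: 20.6
grasp_force: 59.7
```

```bash
python3 -c "
from h import *
go((604,24,89),-.048)
save('scene','s2.png')
im=cv2.imread('pics/s2.png')[170:350,230:470]; cv2.imwrite('pics/s2c.png',cv2.resize(im,None,fx=3,fy=3,interpolation=2))"
```

```text
travel [-0.6 -1.8 66.2] dr [-0.002  -0.0013  0.0017] t 8.6 F [-0.   0.6 -1.4] w 20.6 g 59.7 pos [604.4  22.1 310.2]
```

View pics/s2c.png

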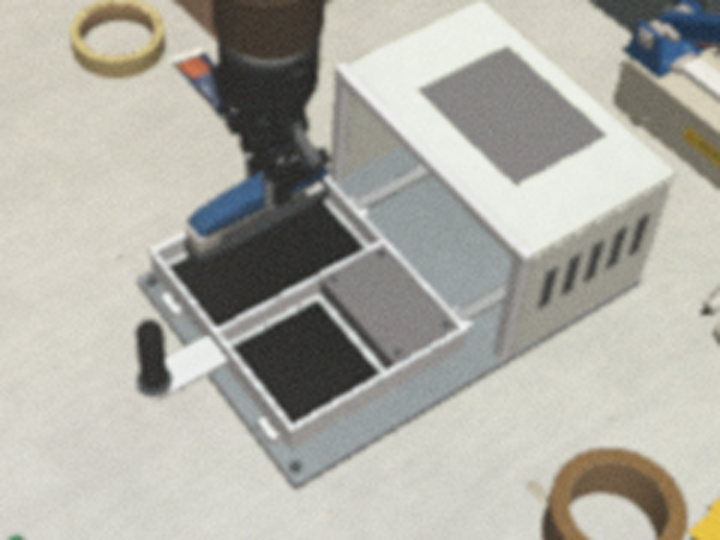

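The tray is fully out, with the stapler held above the long pocket and aligned. I'll check the tray corners against the placing point, then lower.

```bash
python3 -c "
from h import *
for q in [(155,250),(293,432),(465,322),(325,185),(218,335),(380,242)]: print(np.round(ray('scene',(230+q[0]/3,170+q[1]/3),64),1))"
```

```text
[527.   74.5  64. ]
[ 512.6 -138.3   64. ]
[ 689.  -139.4   64. ]
[688.6  46.1  64. ]
[519.  -29.3  64. ]
[686.6 -32.9  64. ]
```

Emit:
move_arm:
  fingers: [10,10,10,10,10,10]
  travel:
    - [-1,-1.5,25]
    - [-1,-1.5,45]
    - [-1,-1.5,55]
    - [-1,-1.5,61]
    - [-1,-1.5,66]
    - [-1,-1.5,66]
  dr:
    - [0,0,0]
    - [0,0,0]
    - [0,0,0]
    - [0,0,0]
    - [0,0,0]
    - [0,0,0]

```text
clock: 9.25
position: [603.2, 26.2, 244.9]
ee_rot: [1.0, -0.024, 0.001, -0.001]
contact_force: [-0.5, -0.2, -0.4]
gripper_width: 20.4
grasp_force: 59.7
```

Emit:
move_arm:
  fingers: [10,10,10,30,50,50,50,50,50,50]
  travel:
    - [0,0,1]
    - [0,0,2]
    - [0,0,2]
    - [0,0,2]
    - [0,0,2]
    - [0,0,2]
    - [0,0,-30]
    - [0,0,-70]
    - [0,0,-110]
    - [0,0,-110]
  dr:
    - [0,0,0]
    - [0,0,0]
    - [0,0,0]
    - [0,0,0]
    - [0,0,0]
    - [0,0,0]
    - [0,0,0]
    - [0,0,0]
    - [0,0,0]
    - [0,0,0]

```text
clock: 10.25
position: [604.4, 25.9, 362.2]
ee_rot: [1.0, -0.023, 0.008, -0.002]
contact_force: [-0.4, -0.2, 0.2]
gripper_width: 50.1
grasp_force: 0.0
```

```bash
python3 -c "
from h import *
go((467,-322,175),-.21)"
```

```text
travel [-121.5  354.1   28.6] dr [-0.0061 -0.0157  0.1632] t 10.25 F [-0.4 -0.2  0.2] w 50.1 g 0.0 pos [604.4  25.9 362.2]
```

Emit:
move_arm:
  fingers: [85,85,85,85,85,85,85,85,85,85]
  travel:
    - [-121.5,354,0]
    - [-121.5,354,0]
    - [-121.5,354,0]
    - [-121.5,354,0]
    - [-121.5,354,10]
    - [-121.5,354,25]
    - [-121.5,354,25]
    - [-121.5,354,25]
    - [-121.5,354,25]
    - [-121.5,354,25]
  dr:
    - [0,0,0.163]
    - [0,0,0.163]
    - [0,0,0.163]
    - [0,0,0.163]
    - [0,0,0.163]
    - [0,0,0.163]
    - [0,0,0.163]
    - [0,0,0.163]
    - [0,0,0.163]
    - [0,0,0.163]

```text
clock: 11.25
position: [464.4, -322.4, 328.6]
ee_rot: [0.994, -0.106, 0.001, -0.001]
contact_force: [-0.1, 0.4, 0.3]
gripper_width: 84.8
grasp_force: 0.0
```

```bash
python3 -c "
from h import *
go((467,-322,55),-.21)
save('wrist','w3.png'); print(proj('wrist',(467,-322,61.5)),proj('wrist',(467,-322,17)))
im=cv2.imread('pics/w3.png')[100:400,150:490]; 
t=cv2.imread('pics/w3.png'); arm
save('top','t3.png'); b=cv2.resize(cv2.imread('pics/t3.png')[170:280,275:395],None,fx=3,fy=3,interpolation=2)
h=np.zeros((330,700,3),np.uint8); h[:300,:340]=im; h[:330,340:]=b; cv2.imwrite('pics/c3.png',h)"
```

```text
travel [  2.3  -0.6 118.6] dr [-0.0027 -0.0017 -0.0024] t 11.25 F [-0.1  0.4  0.3] w 84.8 g 0.0 pos [ 464.4 -322.4  328.6]
[319.91606381 237.57828299] [319.89630996 216.3553168 ]
```

View pics/c3.png

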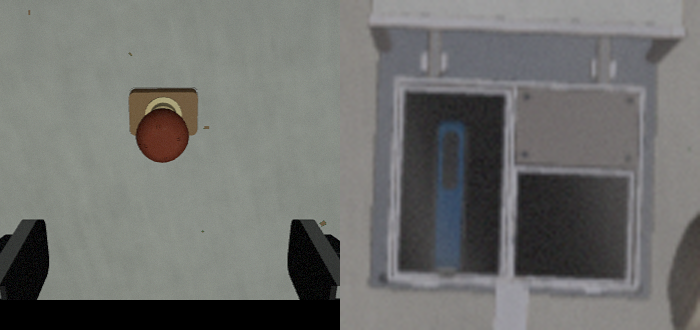

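The stapler lies in the long pocket, slightly toward the front. In the wrist view the knob is at about (312,235), 8 px left of prediction, so I shift -5 mm in tool y and grasp.

Emit:
move_arm:
  fingers: [85,85,85,85,85,10,10,10,10,10]
  travel:
    - [4,-5,40]
    - [4,-5,85]
    - [4,-5,105]
    - [4,-5,116]
    - [4,-5,116]
    - [4,-5,116]
    - [4,-5,116]
    - [4,-5,116]
    - [4,-5,116]
    - [4,-5,116]
  dr:
    - [0,0,0]
    - [0,0,0]
    - [0,0,0]
    - [0,0,0]
    - [0,0,0]
    - [0,0,0]
    - [0,0,0]
    - [0,0,0]
    - [0,0,0]
    - [0,0,0]

```text
clock: 12.35
position: [470.2, -318.0, 214.2]
ee_rot: [0.994, -0.105, 0.002, -0.001]
contact_force: [-1.2, -0.7, 5.0]
gripper_width: 27.7
grasp_force: 58.6
```

Emit:
move_arm:
  fingers: [10,10,10,10]
  travel:
    - [0,0,0]
    - [0,0,-30]
    - [0,0,-70]
    - [0,0,-110]
  dr:
    - [0,0,0]
    - [0,0,0]
    - [0,0,0]
    - [0,0,0]

```text
clock: 12.75
position: [469.2, -317.7, 323.3]
ee_rot: [0.994, -0.105, 0.0, -0.002]
contact_force: [0.6, -1.3, -0.5]
gripper_width: 27.3
grasp_force: 59.3
```

```bash
python3 -c "
from h import *
go((566,-79,172),-.048)"
```

```text
travel [  44.5 -253.7   -2.8] dr [-0.0033  0.     -0.1633] t 12.75 F [ 0.6 -1.3 -0.5] w 27.3 g 59.3 pos [ 469.2 -317.7  323.3]
```

Emit:
move_arm:
  fingers: [10,10,10,10,10,10,10,10,10]
  travel:
    - [8,-45,0]
    - [16,-90,0]
    - [24,-135,0]
    - [32,-180,0]
    - [40,-225,0]
    - [44.5,-250,0]
    - [44.5,-254,0]
    - [44.5,-254,0]
    - [44.5,-254,0]
  dr:
    - [0,0,-0.163]
    - [0,0,-0.163]
    - [0,0,-0.163]
    - [0,0,-0.163]
    - [0,0,-0.163]
    - [0,0,-0.163]
    - [0,0,-0.163]
    - [0,0,-0.163]
    - [0,0,-0.163]

```text
clock: 13.65
position: [565.8, -79.5, 323.4]
ee_rot: [1.0, -0.024, 0.001, -0.001]
contact_force: [0.5, -0.0, -0.7]
gripper_width: 28.4
grasp_force: 59.3
```

```bash
python3 -c "
from h import *
go((566.5,-79,100.5),-.048)"
```

```text
travel [ 0.6 -0.4 67.9] dr [-0.0022 -0.0014 -0.0008] t 13.65 F [ 0.5 -0.  -0.7] w 28.4 g 59.3 pos [565.8 -79.5 323.4]
```

Emit:
move_arm:
  fingers: [10,10,10,10,10,10,10,10,10]
  travel:
    - [0,0,25]
    - [0,0,45]
    - [0,0,57]
    - [0,0,63]
    - [0,0,66]
    - [0,0,68]
    - [0,0,69]
    - [0,0,69]
    - [0,0,69]
  dr:
    - [0,0,0]
    - [0,0,0]
    - [0,0,0]
    - [0,0,0]
    - [0,0,0]
    - [0,0,0]
    - [0,0,0]
    - [0,0,0]
    - [0,0,0]

```text
clock: 14.55
position: [566.7, -78.6, 255.2]
ee_rot: [1.0, -0.024, 0.002, -0.001]
contact_force: [0.4, 0.3, -1.0]
gripper_width: 27.4
grasp_force: 59.3
```

Emit:
move_arm:
  fingers: [30,50,70,70,70,70,70,70,70]
  travel:
    - [0,0,0]
    - [0,0,0]
    - [0,0,0]
    - [0,0,0]
    - [0,0,0]
    - [0,0,-25]
    - [0,0,-65]
    - [0,0,-105]
    - [0,0,-105]
  dr:
    - [0,0,0]
    - [0,0,0]
    - [0,0,0]
    - [0,0,0]
    - [0,0,0]
    - [0,0,0]
    - [0,0,0]
    - [0,0,0]
    - [0,0,0]

```text
clock: 15.45
position: [567.7, -78.9, 366.3]
ee_rot: [1.0, -0.023, 0.008, -0.001]
contact_force: [1.0, -0.5, 0.1]
gripper_width: 69.8
grasp_force: 0.0
```

```bash
python3 -c "
from h import *
go((453.5,-22.8,200),-.048)"
```

```text
travel [-116.9  -50.7    9.6] dr [-0.0026 -0.0157  0.0013] t 15.45 F [ 1.  -0.5  0.1] w 69.8 g 0.0 pos [567.7 -78.9 366.3]
```

Emit:
move_arm:
  fingers: [85,85,85,85,85,85]
  travel:
    - [-115,-56,8]
    - [-115,-56,8]
    - [-115,-56,8]
    - [-115,-56,8]
    - [-115,-56,8]
    - [-115,-56,8]
  dr:
    - [0,0,0]
    - [0,0,0]
    - [0,0,0]
    - [0,0,0]
    - [0,0,0]
    - [0,0,0]

```text
clock: 16.05
position: [454.8, -17.5, 351.7]
ee_rot: [1.0, -0.024, 0.002, -0.001]
contact_force: [-0.2, -0.3, 0.1]
gripper_width: 85.3
grasp_force: 0.0
```

```bash
python3 -c "
from h import *
go((455,-22.8,92),-.048)
save('wrist','w4.png'); print(proj('wrist',(455.5,-22.8,120)))
save('scene','s4.png')
b=cv2.resize(cv2.imread('pics/s4.png')[190:320,255:405],None,fx=2.5,fy=2.5,interpolation=2)
w=cv2.resize(cv2.imread('pics/w4.png'),None,fx=.6,fy=.6,interpolation=3)
h=np.zeros((330,384+375,3),np.uint8); h[:288,:384]=w; h[:325,384:]=b; cv2.imwrite('pics/c4.png',h)"
```

```text
travel [1.000e-01 5.600e+00 1.047e+02] dr [-0.0024 -0.0034 -0.    ] t 16.05 F [-0.2 -0.3  0.1] w 85.3 g 0.0 pos [454.8 -17.5 351.7]
[330.28055207 263.70489887]
```

View pics/c4.png

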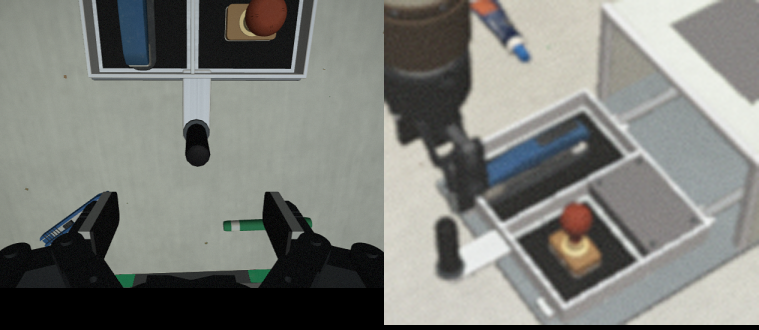

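Both items are in their pockets. There's a pale spot near the stapler's back end, so I'll zoom in to confirm it lies flat before sliding.

```bash
python3 -c "
from h import *
a=cv2.resize(cv2.imread('pics/s4.png')[222:282,282:345],(420,400),interpolation=2)
b=cv2.resize(cv2.imread('pics/w4.png')[0:140,140:270],(371,400),interpolation=2)
h=np.hstack([a,b]); cv2.imwrite('pics/c5.png',np.clip(h*1.6,0,255).astype(np.uint8))
for z in(82,86):
  print(ray('top',(312.3,210),z),ray('top',(311.5,260.7),z))"
```

```text
[653.53480053  21.5997193   82.        ] [525.58101752  25.08637938  82.        ]
[653.11922826  21.61245195  86.        ] [525.58807968  25.08759551  86.        ]
```

View pics/c5.png

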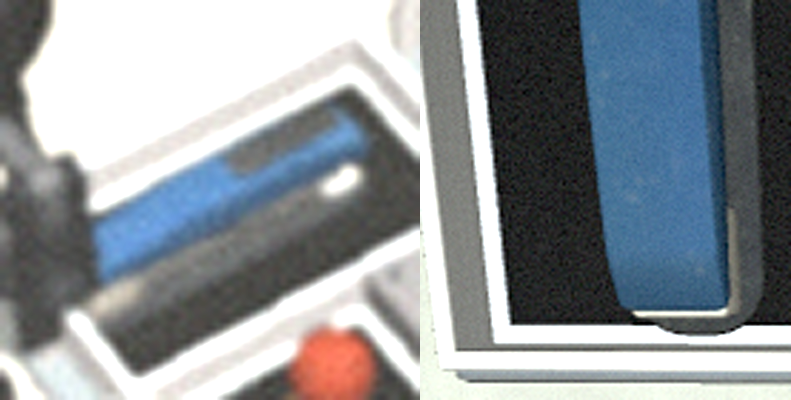

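The stapler's edges run parallel to the pocket walls, so it lies flat inside, and the stamp stands upright. Next I'll grip the handle at about (458,-22).

Emit:
move_arm:
  fingers: [85,85,85,85,85,10,10,10,10,10]
  travel:
    - [3,5,35]
    - [3,5,75]
    - [3,5,95]
    - [3,5,104]
    - [3,5,104]
    - [3,5,104]
    - [3,5,104]
    - [3,5,104]
    - [3,5,104]
    - [3,5,104]
  dr:
    - [0,0,0]
    - [0,0,0]
    - [0,0,0]
    - [0,0,0]
    - [0,0,0]
    - [0,0,0]
    - [0,0,0]
    - [0,0,0]
    - [0,0,0]
    - [0,0,0]

```text
clock: 17.15
position: [457.3, -22.9, 248.5]
ee_rot: [1.0, -0.023, 0.002, -0.0]
contact_force: [1.0, -5.9, 4.1]
gripper_width: 20.7
grasp_force: 58.5
```

Emit:
move_arm:
  fingers: [10,10,10,10,10,10,10,10,10,10]
  travel:
    - [2,0,0]
    - [6,0,0]
    - [12,0,0]
    - [20,0,0]
    - [29,0,0]
    - [38,0,0]
    - [47,0,0]
    - [56,0,0]
    - [65,0,0]
    - [74,0,0]
  dr:
    - [0,0,0]
    - [0,0,0]
    - [0,0,0]
    - [0,0,0]
    - [0,0,0]
    - [0,0,0]
    - [0,0,0]
    - [0,0,0]
    - [0,0,0]
    - [0,0,0]

```text
clock: 18.15
position: [530.5, -26.7, 248.5]
ee_rot: [1.0, -0.024, 0.0, -0.0]
contact_force: [-3.4, -3.3, 4.6]
gripper_width: 20.7
grasp_force: 58.7
```

Emit:
move_arm:
  fingers: [10,10,10,10,10,10,10,10,10,10]
  travel:
    - [9,0,0]
    - [18,0,0]
    - [27,0,0]
    - [36,0,0]
    - [45,0,0]
    - [54,0,0]
    - [63,0,0]
    - [71,0,0]
    - [77,0,0]
    - [81,0,0]
  dr:
    - [0,0,0]
    - [0,0,0]
    - [0,0,0]
    - [0,0,0]
    - [0,0,0]
    - [0,0,0]
    - [0,0,0]
    - [0,0,0]
    - [0,0,0]
    - [0,0,0]

```text
clock: 19.15
position: [611.7, -30.8, 248.6]
ee_rot: [1.0, -0.024, 0.0, -0.0]
contact_force: [-2.6, -4.4, 4.5]
gripper_width: 20.6
grasp_force: 58.5
```

Emit:
move_arm:
  fingers: [10,10,10,10,10,10,10,10]
  travel:
    - [3,0,0]
    - [6,0,0]
    - [9,0,0]
    - [12,0,0]
    - [15,0,0]
    - [18,0,0]
    - [20,0,0]
    - [22,0,0]
  dr:
    - [0,0,0]
    - [0,0,0]
    - [0,0,0]
    - [0,0,0]
    - [0,0,0]
    - [0,0,0]
    - [0,0,0]
    - [0,0,0]

```text
clock: 19.95
position: [633.3, -31.8, 248.6]
ee_rot: [1.0, -0.024, 0.0, -0.0]
contact_force: [-3.8, -3.4, 3.8]
gripper_width: 20.7
grasp_force: 58.5
```

Emit:
move_arm:
  fingers: [10,10,10,10,10]
  travel:
    - [1,0,0]
    - [2,0,0]
    - [3,0,0]
    - [4,0,0]
    - [5,0,0]
  dr:
    - [0,0,0]
    - [0,0,0]
    - [0,0,0]
    - [0,0,0]
    - [0,0,0]

```text
clock: 20.45
position: [637.9, -32.0, 248.6]
ee_rot: [1.0, -0.024, -0.001, -0.0]
contact_force: [-6.7, -3.0, 6.9]
gripper_width: 20.7
grasp_force: 58.6
```

Emit:
move_arm:
  fingers: [10,10,10,10,10]
  travel:
    - [1,0,0]
    - [2,0,0]
    - [3,0,0]
    - [4,0,0]
    - [4,0,0]
  dr:
    - [0,0,0]
    - [0,0,0]
    - [0,0,0]
    - [0,0,0]
    - [0,0,0]

```text
clock: 20.95
position: [639.2, -32.1, 248.6]
ee_rot: [1.0, -0.024, -0.005, -0.0]
contact_force: [-15.6, -1.9, 11.6]
gripper_width: 20.5
grasp_force: 59.3
```

Emit:
move_arm:
  fingers: [10,10,10]
  travel:
    - [1,0,0]
    - [2,0,0]
    - [2,0,0]
  dr:
    - [0,0,0]
    - [0,0,0]
    - [0,0,0]

```text
clock: 21.25
position: [640.0, -32.1, 248.5]
ee_rot: [1.0, -0.024, -0.007, -0.0]
contact_force: [-20.1, 0.5, 15.6]
gripper_width: 20.6
grasp_force: 59.6
```

Emit:
move_arm:
  fingers: [40,70,85,85,85,85,85,85,85,85]
  travel:
    - [0,0,0]
    - [0,0,0]
    - [-3,0,0]
    - [-3,0,0]
    - [-3,0,0]
    - [-3,0,-30]
    - [-3,0,-70]
    - [-3,0,-110]
    - [-33,0,-130]
    - [-63,0,-130]
  dr:
    - [0,0,0]
    - [0,0,0]
    - [0,0,0]
    - [0,0,0]
    - [0,0,0]
    - [0,0,0]
    - [0,0,0]
    - [0,0,0]
    - [0,0,0]
    - [0,0,0]

```text
clock: 22.25
position: [582.1, -28.5, 381.6]
ee_rot: [1.0, -0.024, 0.005, -0.002]
contact_force: [0.3, -0.2, -0.7]
gripper_width: 85.1
grasp_force: 0.0
```

```bash
python3 - <<'E'
from h import *
go((600,-30,220),-.048)
im=save('wrist','w6.png'); m=arm.camera_model('wrist')
p=proj('wrist',(639.5,-32,120),m); print('pred post',p)
g=cv2.cvtColor(im,cv2.COLOR_RGB2GRAY).astype(int)
# dark blob near predicted post
x,y=map(int,p); w=(g[max(0,y-60):y+60,x-45:x+45]<45).astype(np.uint8)
k,l,s,c=cv2.connectedComponentsWithStats(w); i=1+s[1:,4].argmax(); print(s[i]+[x-45,max(0,y-60),0,0,0])
# front wall white line vs predicted front wall z=64 top (x=699.5) and tunnel lip
for d in(-15,0,60,64): print(d,proj('wrist',(639.5+d,-60,64 if d>=60 else 120),m))
col=int(proj('wrist',(699.5,-80,64),m)[0]); print(col,g[0:200:3,col].tolist())
E
```

```text
travel [17.8  0.6  6.8] dr [-0.0034 -0.0105  0.0002] t 22.25 F [ 0.3 -0.2 -0.7] w 85.1 g 0.0 pos [582.1 -28.5 381.6]
pred post [321.47039626 134.16958447]
[ 302  124   39   48 1422]
-15 [375.02516569 160.26146108]
0 [374.87973116 131.55098441]
60 [363.09739     21.11549978]
64 [363.0033033   13.72815693]
396 [25, 15, 19, 14, 23, 17, 23, 14, 26, 20, 21, 11, 148, 180, 176, 69, 100, 115, 116, 114, 110, 111, 112, 118, 113, 113, 115, 112, 115, 112, 115, 111, 113, 115, 113, 115, 115, 112, 115, 112, 114, 115, 116, 112, 111, 113, 115, 112, 117, 113, 116, 118, 111, 111, 117, 116, 116, 116, 113, 116, 117, 114, 118, 115, 116, 119, 121]
```

```bash
cat > m.py <<'E'
from h import *
for n in range(2):
    m=arm.camera_model('wrist'); im=save('wrist','w7.png')
    g=cv2.cvtColor(im,cv2.COLOR_RGB2GRAY).astype(int)
    x,y=map(int,proj('wrist',(637,-32,120),m)); w=(g[max(0,y-60):y+60,x-45:x+45]<45).astype(np.uint8)
    k,l,s,c=cv2.connectedComponentsWithStats(w); i=1+s[1:,4].argmax(); b=s[i]+[x-45,max(0,y-60),0,0,0]
    print(b, 'post',ray('wrist',(b[0]+b[2]/2,b[1]+b[3]-b[2]/2),120,m))
    for xx in (250,396):
        c=g[:,xx]; r=[j for j in range(0,120) if c[j]>140]; print(xx,r[:1],r[-1:], ray('wrist',(xx,r[-1]),64,m) if r else '')
# initial calibration check with tray at out-stop (same pose family)
t=save('top','t7.png'); g=cv2.cvtColor(t,cv2.COLOR_RGB2GRAY).astype(int)
print(arm.read_state()['position'],proj('top',(697,-35,64)),proj('top',(637,-32,120)))
E
python3 m.py
```

```text
[ 301  112   40   47 1427] post [637.02693648 -31.63890221 120.        ]
250 [22] [27] [699.65239814   8.47625585  64.        ]
396 [21] [28] [694.76052405 -79.83380436  64.        ]
[ 301  115   40   48 1450] post [636.8726782  -31.64156941 120.        ]
250 [24] [31] [699.22357544   8.52053196  64.        ]
396 [24] [31] [694.95363586 -79.85858976  64.        ]
[581.44431172 -28.58885251 378.39080974] [334.10050382 193.65535824] [334.29647015 214.88374765]
```

```bash
python3 -c "
from bench import arm
print(arm.job_done())"
```

```text
the job is handed in; nothing more can be done
None
```

The stapler is flat in the long pocket and the stamp upright in the short one. The tray is home against its stop with the handle released, and the job was handed in at about 22 s. With the tray in the tunnel I judged "fully home" from about 180 mm of handle travel and a 20 N push against the stop.

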